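Vent the vacuum pot and take its lid off

ROBOT

A 6-joint arm with a two-finger parallel gripper is mounted at the origin on the work surface. World frame = base frame: x ahead of the robot, y to its left, z up, the work surface at z = 0. Lengths are in m, angles in rad, forces in N, time in s.
With the tool pointing down it reaches from about 0.35 to 0.725 m from the base axis. Payload 6 kg.
Tool frame: the origin (TCP) lies on the centre line of the jaws, within the pads' length; the fingertips stand 14 mm ahead of it and the grasp point (between the pads) lies 5 mm behind it (r.tcp_to_tips is the distance from the TCP to the fingertips, in m); z points along the fingers, y is the line along which they close (so a half turn about z gives the same grasp; the last joint's range is limited). The gripper opens to 85 mm and grips with 20 to 120 N. Pads are 22 mm wide; open, the fingers measure 114 mm over their backs; the gripper's body (76 mm by 85 mm) begins 54 mm behind the grasp point. The pads swing forward as they close: fully open they stand 13 mm farther back than shut.
Start: joints at [1.68, 0.04, 0.085, 0, -1.615, -0.334], TCP at [0.134, 0.585, 0.245] pointing down, gripper open.
Joint ranges: [-2.56, 2.56], [-1.29, 2.01], [-1.08, 1.49], [-3.29, 1.98], [-2.81, -0.18], [-2.99, 2.99]. Speed limits (rad/s): [2.57, 2.57, 3.01, 3.14, 3.14, 3.14].

INTERFACE

Orientations are given as a unit quaternion [w, x, y, z].
In Python, from plant import r, cams gives the robot as it stands. The module is installed in compiled form; this text tells all that it offers.
- The arm moves only by the tool play_rows, never from a script. Its arguments are lists of equal length, an entry for each row: "travel": the shift along the tool's x, y, z in mm, a list of three; "turn": the turn, a rotation vector about the tool's x, y, z in rad, a list of three; "hand": the gripper command: -1 is shut, 1 is fully open, values between are in proportion. A call has 1 to 10 rows; each row is the pose to reach, as a shift and turn from the pose commanded when the call began, along the tool's axes at that moment; what a row does not reach only later rows make up. A row lasts 1/8 s, in which the tool goes at most 62.5 mm and 10.7 degrees, less where a joint would pass 70% of its speed; a pose out of reach is approached as far as the arm can. A call with a gripper value outside its range is refused whole. The fingers move at their own pace and stop on an object; "force" is the grip in N (left out, the last holds). Time passes only in rows, so rows that repeat a pose let the fingers close. It gives the time, the measured TCP pose, the force, the opening and the grip force at its end, in the units of the state.
- r.get_obs(): the state, without advancing time (a new reading comes with each control period).
- cams.capture(name): name is "scene" or "side" or "wrist"; returns (picture, depth): 384x512x3 uint8, red, green, blue; 384x512 float32, m along the optical axis (not along the pixel's ray), 0 where there is no reading.
- cams.camera_info(name): a dict with "fx", "fy", "cx", "cy" (pixels), "distortion" ([k1, k2, p1, p2, k3] as OpenCV has them; the pictures are not rectified), "R" (3x3) and "t" (3): a world point X has camera coordinates R X + t; the wrist camera has in their place "mount" (4x4, takes a point from camera to tool coordinates, whose origin is the TCP and whose axes are the flange's). Camera axes: x right, y down, z forward; pixel columns grow to the right and rows downward; lengths in m; the calibration is good to about 2 mm. A picture is of the moment at which its call begins: read the wrist's pose just before it. camera_info takes no time and is no camera call.
- r.sign_off(): hands the job in; it is judged then, once.
The state is a dict: "t": time; "joints": joint angles; "qvel": joint speeds; "joint_torque": joint torques, N m; "position": TCP position; "eef_rot": TCP orientation; "ft_force": force on the tool from outside, world axes, zero at the start; "torque": the same for the moment, N m; "opening": finger opening in m; "grasp_force": force on a finger pad.
Only numpy, scipy, OpenCV 4.12 (cv2) and the standard library are available. Lean on these libraries where they do the work, as an engineer would, in place of code of your own. Each camera call takes 0.05 s, during which the arm holds its last target. There are 200 camera calls.

TASK

The steel pot of soaking brush handles is held shut by vacuum. Turn the vent lever on its lid anticlockwise (seen from above) until you feel it come up against its stop, without forcing it there, and let the gauge needle run right down while the lid stays on; then lift the lid off by its black handle, keep it upright, and set it down gently, flat and right way up, in the middle of the cork board, leaving the bowl, bottle and jar where they stand.

Things in the scene. Friction and masses are not known exactly. Their poses are not given: they have to be found in the camera images.
- pot_rim (a point): Centre of the pot's rim, 120 mm above the table. Plain steel pot, 160 mm across, fixed, at its own yaw; its axes are parallel to the seated lid's. On its +y and -y sides a steel fork (prongs up to 135 mm high) takes an ear of the lid and keeps the lid from turning until lifted some 25 mm straight up.
- lid_handle (a point): Centre of the black handle bar on the loose round lid, 188 mm above the table when seated. The bar is 90 mm long along the lid's y axis, 20 mm wide along its x axis, 18 mm high, on posts 16 by 14 mm at y = -36 and +36 mm. z up. 54 mm above the lid's top face, 76 mm above its underside.
- lid: The lid: clear plate 170 mm across, 14 mm thick, over a rubber plug 140 mm across, 8 mm deep; about 0.75 kg, balanced under the handle. Origin at the centre of the plug's underside; x towards the gauge, y along the handle, z up. Held down until the vacuum is nearly gone, then free.
- tap_axis (a point): Vertical turning axis of the vent tap, at half the lever's height: 50 mm from the lid's centre towards the lid's -x, 19 mm above the lid's top face, 153 mm above the table when the lid is seated.
- tap_end (a point): Outer end of the vent lever, at half its height. The lever is a level steel bar from the tap axis to this point: 70 mm long, 12 mm wide, 14 mm high, with 12 mm of free space between it and the lid's top.
- tap: The vent lever and hub; origin on the axis at the lid's top face, x axis 2.13 rad clockwise of the lever. 2 to 3 N near the lever's end turns it; it opens anticlockwise seen from above, sweeping round the side away from the handle. Its hard stop comes after 1.2 to 2.0 rad, differently each time, unseen; it lets air in only in about the last 0.1 rad. It stays where left. More than 40 N on it would break it.
- gauge (a joint): Needle of the round vacuum gauge (48 mm) on the lid, opposite the tap. 0 to 0.5 rad = full vacuum; it turns clockwise to 2.4 rad = no vacuum. With the tap open at its stop it takes 2 to 4 s to get there; the lid comes free above about 2.0 rad.
- board_top (a point): Centre of the top face of the round cork board, 220 mm across, 10 mm thick, fixed flat on the table.
- bowl_c (a point): White bowl, 116 mm across, 50 mm high, a bystander: its centre, half-way up.
- bottle_c (a point): Dark bottle, 60 mm across, 170 mm high, a bystander: its centre, half-way up.
- jar_c (a point): Amber jar, 76 mm across, 90 mm high, a bystander: its centre, half-way up.
There are look-alikes about, which are no part of the job. There is more than one size of the part that bears board_top; the job needs the middle-sized.

How it is judged:
On the way, in this order (a step that is already met when the one before it is completed fails the run):
1. the gauge needle has run down past 2.2 rad while the lid is still seated on the pot (value of joint gauge above 2.2 rad and distance of lid_handle from where it was at the start of the episode below 0.008 m), for 0.1 s.
2. the lid is lifted clear of the pot, upright (z of lid_handle in the frame of pot_rim above 0.095 m and angle between lid_handle's own z axis and vertical below 0.35 rad), for 0.1 s.
At the end, for the whole second after the job is handed in: The lid lies flat (within 0.06 rad) and right way up on the cork board, its centre within 35 mm of the board's centre, at rest, with the gauge above 2.2 rad (horizontal distance between lid_handle and board_top below 0.035 m and z of lid_handle in the frame of board_top between 0.071 and 0.081 m and angle between lid_handle's own z axis and vertical below 0.06 rad and value of joint gauge above 2.2 rad and linear speed of lid below 0.02 m/s and angular speed of lid below 0.1 rad/s); the robot touches nothing.
It fails at once if the vent lever is pressed with more than 40 N (contact force between tap and the fingers above 40 N).
It fails at once if the lid is tipped by more than 0.5 rad (angle between lid_handle's own z axis and vertical above 0.5 rad).
It fails at once if the lid is dropped: it moves faster than 0.45 m/s with its underside less than 50 mm above the table (linear speed of lid above 0.45 m/s and height (world z) of lid_handle below 0.126 m).
It fails at once if bowl, bottle or jar is moved more than 40 mm (distance of any of bowl_c, bottle_c, jar_c from where it was at the start of the episode above 0.04 m).
It also fails if it takes over 72 s, if anything falls off the work surface, if the arm or the gripper's body presses on something with over 40 N, if the wrist force passes 120 N, or if a joint passes its speed limit or range.

## Working session

There is one attempt and no reset: what is moved stays moved. The work goes in short steps, Python scripts to look and compute and a tool call to move; the robot and the scene stay as the last step left them, time stands still between calls to the robot, and variables do not carry over. Pictures are saved under pics/ and viewed, at most 10 in all, crops included, and the job is handed in when it is done.

Besides the shell and the picture viewer there is one more tool, called after "Call:" as name(argument=value, ...), one argument or row to a line, values as JSON. play_rows: Moves the arm, as the interface text tells. Its arguments: {"type":"object","properties":{"travel":{"type":"array","items":{"type":"array","items":{"type":"number"}}},"turn":{"type":"array","items":{"type":"array","items":{"type":"number"}}},"hand":{"type":"array","items":{"type":"number"}},"force":{"type":"number"}},"required":["travel","turn","hand"]}

```bash
ls; mkdir -p pics
python3 - <<'E'
from plant import r,cams
import cv2,numpy as np
o=r.get_obs();print({k:np.round(v,3).tolist() for k,v in o.items()})
for n in ["scene","side"]:
    im,d=cams.capture(n); np.savez(f"{n}0.npz",im=im,d=d); cv2.imwrite(f"pics/{n}0.png",im[:,:,::-1]); c=cams.camera_info(n);print(n,c)
E
```

```text
pics
{'t': 0.0, 'joints': [1.68, 0.041, 0.084, -0.0, -1.616, -0.334], 'qvel': [-0.002, 0.001, -0.001, 0.001, -0.0, 0.001], 'joint_torque': [-0.0, -36.82, 34.74, 6.932, -0.005, -0.0], 'position': [0.134, 0.585, 0.244], 'eef_rot': [0.001, 0.994, -0.112, -0.0], 'ft_force': [0.418, -0.587, -0.373], 'torque': [0.024, 0.015, -0.001], 'grasp_force': 0.0, 'opening': 0.086}
scene {'fx': 391.3926974431024, 'fy': 391.3926974431024, 'cx': 259.92249272300757, 'cy': 195.73293283279395, 'distortion': array([-0.12181968,  0.        ,  0.        ,  0.        ,  0.        ]), 'R': array([[-0.39313785,  0.91939627, -0.01237477],
       [ 0.74862974,  0.31224537, -0.58485583],
       [-0.5338503 , -0.23919309, -0.81104286]]), 't': array([ 0.1992901 , -0.33140657,  1.61716613])}
side {'fx': 464.23284667452515, 'fy': 464.23284667452515, 'cx': 253.1323556673682, 'cy': 189.64849419486166, 'distortion': array([-0.18389011,  0.        ,  0.        ,  0.        ,  0.        ]), 'R': array([[ 0.85706406, -0.5149287 , -0.01701843],
       [-0.36242789, -0.57910144, -0.73026539],
       [ 0.36617922,  0.63205217, -0.68295156]]), 't': array([-0.45052023,  0.30853515,  1.21851263])}
```

View pics/scene0.png

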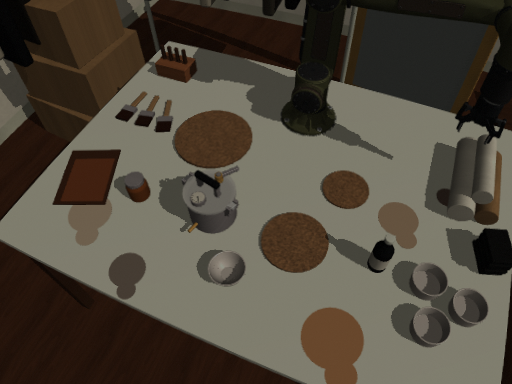

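View pics/side0.png

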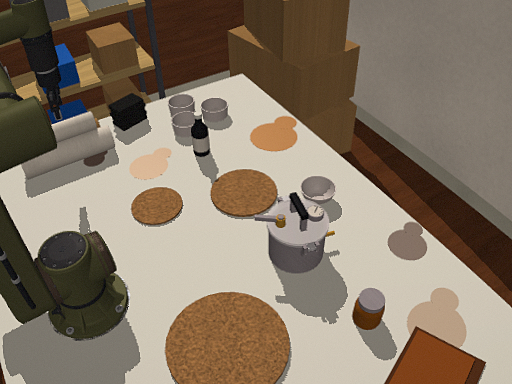

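The scene view shows the pot at about (210,205), with its black handle at (207,180) and the lever running from (219,178) to (238,170). There are three cork boards, at (213,137), (294,241) and (345,188). The side view shows the pot at (297,235), handle (299,206), and lever tip (256,217).

```bash
cat > h.py <<'E'
import numpy as np,cv2
from plant import r,cams
from scipy.spatial.transform import Rotation as Ro
def K(c): return np.array([[c['fx'],0,c['cx']],[0,c['fy'],c['cy']],[0,0,1]])
def ext(n,obs=None):
    c=cams.camera_info(n)
    if n!='wrist': return c,c['R'],c['t']
    T=np.eye(4);q=obs['eef_rot'];T[:3,:3]=Ro.from_quat(np.r_[q[1:],q[0]]).as_matrix();T[:3,3]=obs['position']
    M=np.linalg.inv(T@c['mount']);return c,M[:3,:3],M[:3,3]
def toz(n,px,z,obs=None):
    c,R,t=ext(n,obs);u=cv2.undistortPoints(np.float64(px).reshape(-1,1,2),K(c),np.float64(c['distortion'])).reshape(-1,2)
    d=np.c_[u,np.ones(len(u))]@R;o=-R.T@t
    return o+d*((z-o[2])/d[:,2])[:,None]
def proj(n,P,obs=None):
    c,R,t=ext(n,obs);return cv2.projectPoints(np.float64(P).reshape(-1,1,3),cv2.Rodrigues(R)[0],t,K(c),np.float64(c['distortion']))[0].reshape(-1,2)
def cloud(n,d,obs=None):
    c,R,t=ext(n,obs);v,u=np.mgrid[:d.shape[0],:d.shape[1]]
    p=cv2.undistortPoints(np.float64(np.c_[u.ravel(),v.ravel()]).reshape(-1,1,2),K(c),np.float64(c['distortion'])).reshape(-1,2)
    X=(np.c_[p,np.ones(len(p))]*d.reshape(-1,1)-t)@R;X[d.ravel()==0]=np.nan
    return X.reshape(*d.shape,3)
E
python3 - <<'E'
from h import *
for n,seeds in [("scene",[(213,137),(294,241),(345,188)]),("side",[(228,345),(243,192),(157,205)])]:
    f=np.load(n+"0.npz");im=f['im'];hsv=cv2.cvtColor(im,cv2.COLOR_RGB2HSV);X=cloud(n,f['d'])
    m=((hsv[:,:,0]<20)&(hsv[:,:,1]>90)&(hsv[:,:,2]>40)).astype(np.uint8)
    m=cv2.morphologyEx(m,cv2.MORPH_CLOSE,np.ones((3,3)))
    _,L=cv2.connectedComponents(m)
    for s in seeds:
        l=L[s[1],s[0]];cs,_=cv2.findContours((L==l).astype(np.uint8),0,1);c=max(cs,key=cv2.contourArea)
        P=toz(n,c.reshape(-1,2),0.01)[:,:2];(cx,cy),rr=cv2.minEnclosingCircle(P.astype(np.float32));e=cv2.fitEllipse((P*1000).astype(np.float32))
        print(n,s,l,np.round([cx,cy,rr*2],3),np.round(e[0]),np.round(e[1]))
    # handle: dark points high
    z=X[:,:,2];hm=(z>0.178)&(z<0.21)&(im.max(2)<60)
    if n=="scene": hm[:, :150]=0;hm[:,260:]=0; hm[:150]=0;hm[230:]=0
    else: hm[:,:250]=0;hm[:,350:]=0;hm[:180]=0;hm[280:]=0
    p=X[hm];print(n,"handle",len(p),np.round(p.mean(0),4)); 
    if len(p): 
        cs=np.argwhere(hm)[:,::-1].astype(float);q=toz(n,cs,0.194)[:,:2];w,v=np.linalg.eigh(np.cov(q.T));print(q.mean(0),np.sqrt(w)*12**.5,v[:,1])
    # high pts
    for lo,hi,nm in[(0.148,0.168,'lev')]:
        g=(z>lo)&(z<hi)&(np.hypot(X[:,:,0]-p[:,0].mean(),X[:,:,1]-p[:,1].mean())<.15);a=X[g];print(nm,len(a))
c=cv2.imread("pics/scene0.png")[155:240,165:255];d=cv2.imread("pics/side0.png")[180:280,240:345]
R=lambda a:cv2.resize(a,(400,400),interpolation=cv2.INTER_CUBIC)
cv2.imwrite("pics/crop0.png",np.hstack([R(c),R(d)]))
E
```

```text
scene (213, 137) 63 [ 0.268 -0.303  0.316] [ 268. -304.] [303. 310.]
scene (294, 241) 97 [0.581 0.152 0.222] [580. 152.] [216. 217.]
scene (345, 188) 84 [0.314 0.247 0.167] [314. 247.] [162. 164.]
scene handle 196 [ 0.5861 -0.1379  0.1958]
[ 0.58491591 -0.13877981] [0.02469341 0.09246533] [0.25399957 0.96720433]
lev 354
side (228, 345) 32 [ 0.269 -0.303  0.311] [ 276. -290.] [271. 316.]
side (243, 192) 14 [0.578 0.149 0.225] [578. 149.] [215. 221.]
side (157, 205) 15 [0.31  0.242 0.171] [309. 242.] [163. 167.]
side handle 221 [ 0.5784 -0.1481  0.1949]
[ 0.57904685 -0.14730512] [0.02125397 0.09812016] [0.24674122 0.96908141]
lev 470
```

View pics/crop0.png

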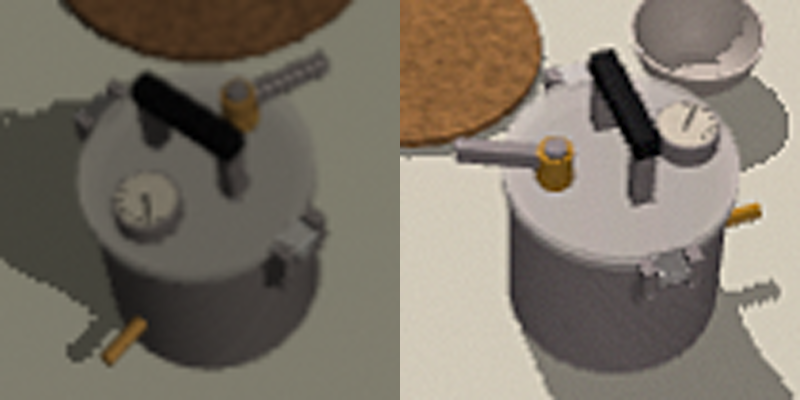

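The crop shows the lever pointing away from the tap, with its end at scene (238,168) and side (256,217). The gauge is on the lid's +x side. The middle-sized board, 220 mm across, is at about (0.58, 0.15).

Run:
```python
from h import *
print(toz("scene",[(238,169)],.158),toz("side",[(256,217.5)],.158),toz("scene",[(219,176)],.17),toz("side",[(280.5,219)],.17))
print(cams.camera_info("wrist"))
for n,a in (("scene",[(227,268),(381,255),(138,188)]),("side",[(318,187),(201,135),(369,308)])):print(toz(n,a,.05))
```

```text
[[ 0.48656384 -0.08274639  0.158     ]] [[ 0.48082186 -0.09457201  0.158     ]] [[ 0.54368931 -0.12072288  0.17      ]] [[ 0.52628863 -0.14270304  0.17      ]]
{'fx': 279.61619288996803, 'fy': 279.61619288996803, 'cx': 251.60820467571762, 'cy': 192.38327860376972, 'distortion': array([-0.04276807,  0.        ,  0.        ,  0.        ,  0.        ]), 'mount': array([[ 5.69398760e-04, -9.47815120e-01, -3.18819972e-01,
         8.22793335e-02],
       [ 9.99999489e-01,  2.73549489e-04,  9.72724905e-04,
         2.45800852e-04],
       [-8.34750332e-04, -3.18820363e-01,  9.47814792e-01,
        -1.28294826e-01],
       [ 0.00000000e+00,  0.00000000e+00,  0.00000000e+00,
         1.00000000e+00]])}
[[ 0.7683606   0.00532199  0.05      ]
 [ 0.54842433  0.42241365  0.05      ]
 [ 0.61815841 -0.41324069  0.05      ]]
[[ 0.76871702  0.00314628  0.05      ]
 [ 0.57690851  0.45215371  0.05      ]
 [ 0.61049907 -0.4262091   0.05      ]]
```

Call:
play_rows(
  travel=[
    [0,0,-60],
    [0,60,-100],
    [30,120,-140],
    [60,180,-155],
    [100,240,-155],
    [150,300,-155],
    [200,360,-155],
    [250,420,-155],
    [300,480,-155],
    [350,540,-155],
  ],
  turn=[
    [0,0,0],
    [0,0,0],
    [0,0,0],
    [0,0,0],
    [0,0,0],
    [0,0,0],
    [0,0,0],
    [0,0,0],
    [0,0,0],
    [0,0,0],
  ],
  hand=[-1,-1,-1,-1,-1,-1,-1,-1,-1,-1],
)

```text
t: 1.35
position: [0.3024, 0.082, 0.4003]
eef_rot: [-0.001, 0.994, -0.111, 0.0]
ft_force: [1.5, 0.9, -0.5]
opening: 0.0001
grasp_force: 0.0
```

Call:
play_rows(
  travel=[
    [50,30,0],
    [100,60,0],
    [150,90,0],
    [200,120,0],
    [250,150,0],
    [290,165,0],
    [310,165,0],
    [310,165,0],
    [310,165,0],
  ],
  turn=[
    [0,0,0],
    [0,0,0],
    [0,0,0],
    [0,0,0],
    [0,0,0],
    [0,0,0],
    [0,0,0],
    [0,0,0],
    [0,0,0],
  ],
  hand=[-1,-1,-1,-1,-1,-1,-1,-1,-1],
)

```text
t: 2.48
position: [0.5675, -0.1459, 0.4003]
eef_rot: [0.0, 0.994, -0.112, -0.0]
ft_force: [0.6, 0.2, -0.4]
opening: -0.0003
grasp_force: 0.0
```

Run:
```python
from h import *
import pickle
o=r.get_obs();im,d=cams.capture("wrist");pickle.dump((o,im,d),open("w1.pkl","wb"))
print(np.round(o['position'],4),np.round(o['joints'],3),proj("wrist",[[.582,-.143,.197],[.534,-.13,.16],[.485,-.088,.16]],o))
cv2.imwrite("pics/w1.png",cv2.resize(im[:,:,::-1],(800,600)))
```

```text
[ 0.5675 -0.1459  0.4003] [ 0.09   0.077  0.411  0.    -1.904  1.256] [[246.05313404 158.67729386]
 [245.30235014 188.59255264]
 [224.86987353 226.08262493]]
```

View pics/w1.png

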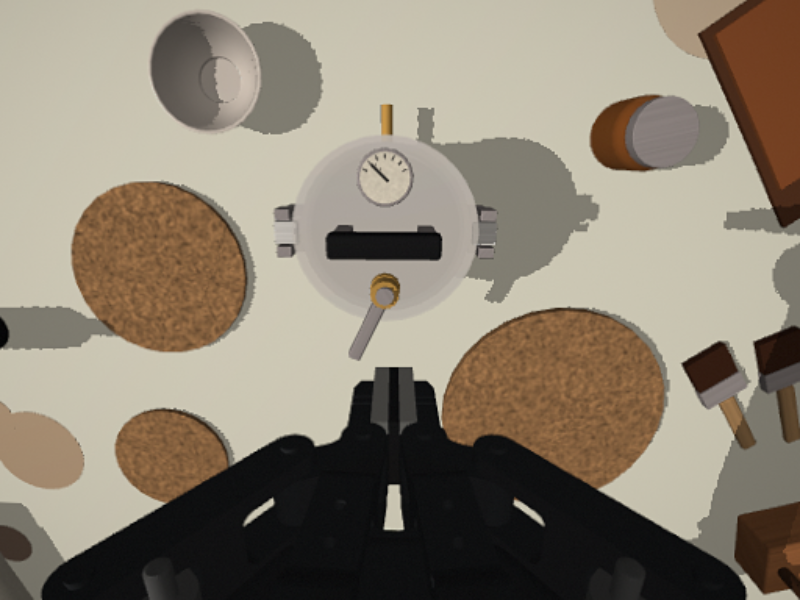

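The wrist view shows the handle centred at about (384,246) on the 800x600 picture, the tap hub top at (385,296) and the lever end at (356,357). The gauge is at (385,177), with its needle at full vacuum. The bowl is at (205,72).

Run:
```python
from h import *
import pickle
o,im,d=pickle.load(open("w1.pkl","rb"));s=1/1.5625
m=(im.max(2)<45).astype(np.uint8);_,L=cv2.connectedComponents(m);l=L[int(246*s),int(384*s)]
cs,_=cv2.findContours((L==l).astype(np.uint8),0,1);c=cs[0].reshape(-1,2);print(c.min(0),c.max(0))
P=toz("wrist",c,.197,o)[:,:2]*1000;b=cv2.minAreaRect(P.astype(np.float32));print("handle",b)
for nm,p,z in[("hubtop",(385,296),.165),("levend",(355.5,357),.16),("gauge",(385,177),.16)]:print(nm,toz("wrist",[np.array(p)*s],z,o))
X=cloud("wrist",d,o)
for p in [(384,246),(385,296),(362,340),(385,177),(330,200)]:print(p,X[int(p[1]*s),int(p[0]*s)])
# ring of lid: forks
for p in[(285,232),(487,229)]:print(toz("wrist",[np.array(p)*s],.134,o))
# middle board
hsv=cv2.cvtColor(im,cv2.COLOR_RGB2HSV);m=((hsv[:,:,0]<20)&(hsv[:,:,1]>90)&(hsv[:,:,2]>40)).astype(np.uint8)
_,L=cv2.connectedComponents(m);l=L[int(266*s),int(160*s)];cs,_=cv2.findContours((L==l).astype(np.uint8),0,1);c=max(cs,key=len)
P=toz("wrist",c.reshape(-1,2),.01,o)[:,:2]*1000;print("board",cv2.fitEllipse(P.astype(np.float32)))
```

```text
[209 148] [282 165]
handle ((584.6597290039062, -142.90460205078125), (88.01219940185547, 20.695606231689453), 77.13418579101562)
hubtop [[ 0.53402313 -0.13165146  0.165     ]]
levend [[ 0.48042615 -0.09079167  0.16      ]]
gauge [[ 0.63178724 -0.15443526  0.16      ]]
(384, 246) [ 0.58433432 -0.14225552  0.19732486]
(385, 296) [ 0.53522493 -0.1313995   0.16649739]
(362, 340) [ 0.4963633  -0.09995807  0.15861979]
(385, 177) [ 0.63200826 -0.15386171  0.15450708]
(330, 200) [ 0.62238958 -0.10135074  0.13356031]
[[ 0.60404779 -0.05424264  0.134     ]]
[[ 0.56592562 -0.23346746  0.134     ]]
board ((579.80908203125, 149.3525848388672), (214.9487762451172, 217.70797729492188), 9.476828575134277)
```

```bash
cat >> h.py <<'E'
YAW=-0.225; TAP=np.array([.535,-.132])
def goal(th,off,rad=.055):
    a=YAW+np.radians(th);n=a-np.pi/2
    return TAP+rad*np.array([np.cos(a),np.sin(a)])+off*np.array([np.cos(n),np.sin(n)])
def rel(xyz,yaw,o=None):
    "travel (mm) and turn about tool z to reach TCP xyz with tool-x at world yaw, pointing down"
    o=o or r.get_obs();q=o['eef_rot'];R=Ro.from_quat(np.r_[q[1:],q[0]]).as_matrix()
    y0=np.arctan2(R[1,0],R[0,0]);G=Ro.from_euler('z',yaw).as_matrix()@np.diag([1,-1,-1])
    return np.round(R.T@(np.array(xyz)-o['position'])*1000,1),np.round(Ro.from_matrix(R.T@G).as_rotvec(),3)
E
python3 - <<'E'
from h import *
print(r.tcp_to_tips, r.get_obs()['opening'])
for off,z in((.03,.26),(.03,.157)): print(rel([*goal(156,off),z],YAW-np.radians(24)))
E
```

```text
0.014 0.0001813407267893534
(array([-72.7, -56.1, 140.7]), array([-0.   , -0.001,  0.42 ]))
(array([-72.8, -56.1, 243.7]), array([-0.   , -0.001,  0.42 ]))
```

Call:
play_rows(
  travel=[
    [-30,-25,50],
    [-60,-45,95],
    [-73,-56,140],
    [-73,-56,180],
    [-73,-56,215],
    [-73,-56,236],
    [-73,-56,243],
    [-73,-56,243],
  ],
  turn=[
    [0,0,0.15],
    [0,0,0.3],
    [0,0,0.42],
    [0,0,0.42],
    [0,0,0.42],
    [0,0,0.42],
    [0,0,0.42],
    [0,0,0.42],
  ],
  hand=[-1,-1,-1,-1,-1,-1,-1,-1],
)

```text
t: 3.52
position: [0.5091, -0.0751, 0.158]
eef_rot: [-0.0, 0.949, -0.317, 0.001]
ft_force: [0.5, -0.0, 0.3]
opening: -0.0002
grasp_force: 0.0
```

Run:
```python
from h import *
o=r.get_obs();print(np.round(o['position'],4),o['joints'].round(2),o['ft_force'].round(2))
for th,off in((156,.02),(156,.016),(156,.013)): print(th,off,*rel([*goal(th,off),.157],YAW+np.radians(th-180)))
im,d=cams.capture("wrist");cv2.imwrite("pics/w2.png",im[:,:,::-1])
```

```text
[ 0.5091 -0.0751  0.158 ] [ 0.25 -0.18 -0.29  0.   -1.47  0.68] [ 0.5  -0.    0.32]
156 0.02 [-0.1  9.9  1. ] [-0.001 -0.001 -0.   ]
156 0.016 [-0.1 13.9  1. ] [-0.001 -0.001 -0.   ]
156 0.013 [-0.1 16.9  1. ] [-0.001 -0.001 -0.   ]
```

View pics/w2.png

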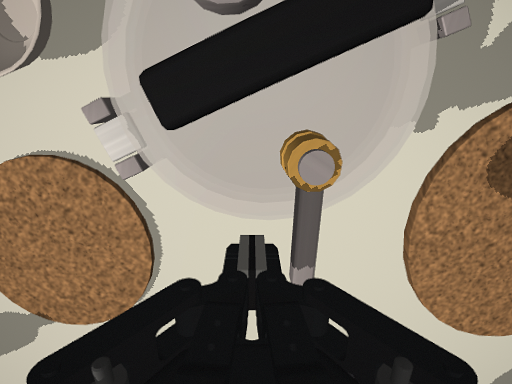

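The closed fingertips at (250,245) are just left of the lever, which runs from (318,165) to (300,280). Tool +y pushes it anticlockwise.

Call:
play_rows(
  travel=[
    [0,6,1],
    [0,11,1],
    [0,15,1],
    [0,18,1],
  ],
  turn=[
    [0,0,0],
    [0,0,0],
    [0,0,0],
    [0,0,0],
  ],
  hand=[-1,-1,-1,-1],
)

```text
t: 4.08
position: [0.4986, -0.0895, 0.1567]
eef_rot: [-0.0, 0.949, -0.317, 0.001]
ft_force: [1.3, 4.4, 2.6]
opening: 0.0002
grasp_force: 2.0
```

Run:
```python
from h import *
o=r.get_obs();print(np.round(o['position'],4),o['joints'].round(2),o['ft_force'].round(2))
for i in range(1,21):
    th=156+6*i; print(th,*rel([*goal(th,.013),.157],YAW+np.radians(th-180),o))
```

```text
[ 0.4986 -0.0895  0.1567] [ 0.22 -0.21 -0.31 -0.   -1.47  0.71] [1.32 4.44 2.63]
162 [-1.4  4.9 -0.3] [-0.001 -0.001 -0.105]
168 [-1.9 10.8 -0.3] [-0.001 -0.001 -0.21 ]
174 [-1.7 16.8 -0.3] [-0.001 -0.001 -0.315]
180 [-0.9 22.6 -0.3] [-0.001 -0.001 -0.42 ]
186 [ 0.5 28.4 -0.3] [-0.001 -0.001 -0.524]
192 [ 2.5 33.9 -0.3] [-0.001 -0.001 -0.629]
198 [ 5.1 39.3 -0.3] [-0.001 -0.001 -0.734]
204 [ 8.2 44.3 -0.3] [-0.001 -0.001 -0.838]
210 [11.8 49.  -0.3] [-0.001 -0.001 -0.943]
216 [15.9 53.2 -0.3] [-1.000e-03 -1.000e-03 -1.048e+00]
222 [20.4 57.1 -0.4] [-1.000e-03 -2.000e-03 -1.153e+00]
228 [25.3 60.4 -0.4] [-1.000e-03 -2.000e-03 -1.257e+00]
234 [30.5 63.2 -0.3] [-0.    -0.002 -1.362]
240 [36.  65.4 -0.3] [-0.    -0.002 -1.467]
246 [41.7 67.1 -0.3] [-0.    -0.002 -1.571]
252 [47.5 68.1 -0.3] [-0.    -0.002 -1.676]
258 [53.4 68.6 -0.3] [-0.    -0.002 -1.781]
264 [59.3 68.4 -0.3] [-0.    -0.002 -1.886]
270 [65.2 67.6 -0.3] [ 0.    -0.002 -1.99 ]
276 [70.9 66.2 -0.3] [ 0.000e+00 -2.000e-03 -2.095e+00]
```

Call:
play_rows(
  travel=[
    [-1.4,5,0],
    [-2,11,0],
    [-1.7,17,0],
    [-1,22.6,0],
    [0.5,28.4,0],
    [2.5,34,0],
    [5,39.3,0],
    [8,44.3,0],
    [10,46.7,0],
  ],
  turn=[
    [0,0,-0.1],
    [0,0,-0.21],
    [0,0,-0.31],
    [0,0,-0.42],
    [0,0,-0.52],
    [0,0,-0.63],
    [0,0,-0.73],
    [0,0,-0.84],
    [0,0,-0.89],
  ],
  hand=[-1,-1,-1,-1,-1,-1,-1,-1,-1],
)

```text
t: 5.2
position: [0.4783, -0.133, 0.1563]
eef_rot: [-0.0, 0.992, 0.123, 0.0]
ft_force: [0.7, 4.9, 1.8]
opening: -0.0003
grasp_force: 1.8
```

```bash
cat > st.py <<'E'
from h import *
import sys,pickle
o=r.get_obs();q=o['eef_rot'];R=Ro.from_quat(np.r_[q[1:],q[0]]).as_matrix()
print(o['t'],np.round(o['position'],4),o['joints'].round(2),"tool force",(R.T@o['ft_force']).round(2),"yaw",np.arctan2(R[1,0],R[0,0]).round(3))
im,d=cams.capture("wrist");pickle.dump((o,im,d),open("w.pkl","wb"))
g=lambda p,z:toz("wrist",[p],z,o)[0]
E
python3 - <<'E'
from st import *
for th in range(208,280,4): print(th,*rel([*goal(th,.013),.157],YAW+np.radians(th-180),o))
E
```

```text
5.2 [ 0.4783 -0.133   0.1563] [ 0.14 -0.23 -0.33 -0.   -1.47  1.68] tool force [ 1.87 -4.55 -1.76] yaw 0.248
208 [ 0.   0.8 -0.7] [-0.    -0.001 -0.016]
212 [-0.7  4.7 -0.7] [-0.    -0.001 -0.086]
216 [-1.1  8.6 -0.7] [-0.    -0.001 -0.156]
220 [-1.3 12.5 -0.7] [-0.    -0.001 -0.226]
224 [-1.2 16.5 -0.7] [-0.    -0.001 -0.295]
228 [-0.8 20.4 -0.7] [-0.    -0.001 -0.365]
232 [-0.1 24.3 -0.7] [-0.    -0.001 -0.435]
236 [ 0.8 28.1 -0.7] [-0.    -0.001 -0.505]
240 [ 2.  31.9 -0.7] [-0.    -0.001 -0.575]
244 [ 3.5 35.5 -0.7] [-0.    -0.001 -0.644]
248 [ 5.2 39.1 -0.7] [ 0.    -0.001 -0.714]
252 [ 7.1 42.5 -0.7] [ 0.    -0.001 -0.784]
256 [ 9.3 45.8 -0.7] [ 0.    -0.001 -0.854]
260 [11.7 48.9 -0.7] [ 0.    -0.001 -0.924]
264 [14.3 51.9 -0.7] [ 0.    -0.001 -0.994]
268 [17.2 54.7 -0.7] [ 0.000e+00 -1.000e-03 -1.063e+00]
272 [20.2 57.2 -0.7] [ 0.000e+00 -1.000e-03 -1.133e+00]
276 [23.3 59.5 -0.7] [ 0.000e+00 -1.000e-03 -1.203e+00]
```

Call:
play_rows(
  travel=[
    [-0.4,2.5,0],
    [-0.7,4.7,0],
    [-0.9,6.5,0],
  ],
  turn=[
    [0,0,-0.05],
    [0,0,-0.085],
    [0,0,-0.12],
  ],
  hand=[-1,-1,-1],
)

```text
t: 5.62
position: [0.4787, -0.1395, 0.1562]
eef_rot: [-0.0, 0.983, 0.182, -0.0]
ft_force: [-0.2, 4.0, 1.7]
opening: 0.0001
grasp_force: 1.6
```

Call:
play_rows(
  travel=[
    [-0.4,2,0],
    [-0.5,4,0],
    [-0.6,6,0],
  ],
  turn=[
    [0,0,-0.035],
    [0,0,-0.07],
    [0,0,-0.105],
  ],
  hand=[-1,-1,-1],
)

```text
t: 6.0
position: [0.4801, -0.1455, 0.1562]
eef_rot: [0.0, 0.972, 0.233, -0.001]
ft_force: [-1.2, 3.2, 2.0]
opening: -0.0
grasp_force: 1.5
```

Call:
play_rows(
  travel=[
    [-0.2,2,0],
    [-0.3,4,0],
    [-0.3,6,0],
  ],
  turn=[
    [0,0,-0.035],
    [0,0,-0.07],
    [0,0,-0.105],
  ],
  hand=[-1,-1,-1],
)

```text
t: 6.38
position: [0.4821, -0.1512, 0.1561]
eef_rot: [0.0, 0.959, 0.284, -0.001]
ft_force: [-2.2, 2.7, 2.8]
opening: 0.0001
grasp_force: 1.7
```

Run:
```python
from st import *
for th in range(222,284,4): print(th,*rel([*goal(th,.013),.157],YAW+np.radians(th-180),o))
```

```text
6.375 [ 0.4821 -0.1512  0.1561] [ 0.1  -0.21 -0.31  0.   -1.47  2.05] tool force [-0.38 -3.5  -2.79] yaw 0.575
222 [ 0.8 -4.  -0.9] [-0.     0.002  0.067]
226 [-0.2 -0.2 -0.9] [-0.001  0.002 -0.003]
230 [-1.   3.7 -0.9] [-0.001  0.002 -0.073]
234 [-1.5  7.6 -0.9] [-0.001  0.002 -0.142]
238 [-1.7 11.5 -0.9] [-0.001  0.002 -0.212]
242 [-1.6 15.5 -0.9] [-0.001  0.002 -0.282]
246 [-1.3 19.4 -0.9] [-0.001  0.002 -0.352]
250 [-0.7 23.3 -0.9] [-0.001  0.002 -0.422]
254 [ 0.2 27.2 -0.9] [-0.001  0.002 -0.491]
258 [ 1.3 30.9 -0.9] [-0.001  0.002 -0.561]
262 [ 2.7 34.6 -0.9] [-0.001  0.002 -0.631]
266 [ 4.4 38.2 -0.9] [-0.001  0.002 -0.701]
270 [ 6.3 41.6 -0.9] [-0.001  0.002 -0.771]
274 [ 8.4 45.  -0.9] [-0.001  0.002 -0.84 ]
278 [10.8 48.1 -0.9] [-0.001  0.002 -0.91 ]
282 [13.4 51.1 -1. ] [-0.002  0.002 -0.98 ]
```

Call:
play_rows(
  travel=[
    [-0.5,2,-0.3],
    [-1,4,-0.5],
    [-1.3,6,-0.5],
  ],
  turn=[
    [0,0,-0.035],
    [0,0,-0.075],
    [0,0,-0.11],
  ],
  hand=[-1,-1,-1],
)

```text
t: 6.8
position: [0.4839, -0.1562, 0.1561]
eef_rot: [-0.001, 0.942, 0.336, -0.001]
ft_force: [-6.3, 7.6, 2.5]
opening: -0.0001
grasp_force: 4.9
```

Call:
play_rows(
  travel=[
    [-0.3,2,-0.1],
    [-0.5,4,-0.1],
    [-0.6,6,-0.1],
  ],
  turn=[
    [0,0,-0.035],
    [0,0,-0.075],
    [0,0,-0.11],
  ],
  hand=[-1,-1,-1],
)

```text
t: 7.18
position: [0.4844, -0.1593, 0.1554]
eef_rot: [-0.004, 0.922, 0.388, -0.004]
ft_force: [-21.7, 19.6, 10.5]
opening: -0.0
grasp_force: 14.8
```

The force has jumped to about 30 N, so the lever is at its stop. I'm backing off now.

Call:
play_rows(
  travel=[
    [0,-6,0],
    [0,-14,-2],
    [0,-22,-30],
    [0,-22,-90],
    [-20,-22,-130],
  ],
  turn=[
    [0,0,0],
    [0,0,0],
    [0,0,0],
    [0,0,0],
    [0,0,0],
  ],
  hand=[-1,-1,-1,-1,-1],
)

```text
t: 7.8
position: [0.4587, -0.1606, 0.2892]
eef_rot: [0.001, 0.922, 0.387, 0.0]
ft_force: [0.2, -0.7, 0.1]
opening: 0.0001
grasp_force: 0.0
```

Run:
```python
from st import *
print("to handle above",rel([.584,-.143,.29],YAW+np.pi/2,o),rel([.584,-.143,.29],YAW-np.pi/2,o))
print(proj("wrist",[[.632,-.154,.157],[.535,-.132,.165]],o))
cv2.imwrite("pics/w3.png",im[:,:,::-1])
```

```text
7.8 [ 0.4587 -0.1606  0.2892] [ 0.08 -0.26 -0.11  0.   -1.72  2.29] tool force [-0.33  0.67 -0.09] yaw 0.795
to handle above (array([100.3,  77.1,  -0.6]), array([ 0.002,  0.001, -0.551])) (array([100.3,  77.1,  -0.6]), array([ 1.000e-03, -3.000e-03,  2.591e+00]))
[[390.28623795  45.84445883]
 [290.38964706 108.39658257]]
```

View pics/w3.png

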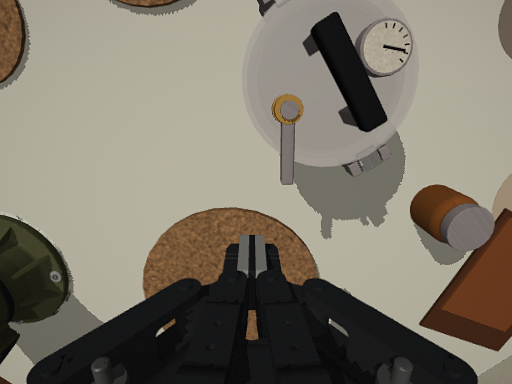

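The gauge needle has swung clockwise by about 1.5 rad, with its centre at (385,47), and the lever is left at its stop. I'll turn to the handle's orientation while the vacuum vents.

Call:
play_rows(
  travel=[
    [0,0,-20],
    [0,0,-40],
    [20,15,-40],
    [40,30,-40],
    [60,46,-40],
    [80,62,-40],
    [100,77,-40],
    [100,77,-40],
    [100,77,-40],
    [100,77,-40],
  ],
  turn=[
    [0,0,0.18],
    [0,0,0.36],
    [0,0,0.54],
    [0,0,0.72],
    [0,0,0.9],
    [0,0,1.08],
    [0,0,1.26],
    [0,0,1.44],
    [0,0,1.62],
    [0,0,1.8],
  ],
  hand=[0.06,0.06,0.06,0.06,0.06,0.06,0.06,0.06,0.06,0.06],
)

```text
t: 9.1
position: [0.5836, -0.1432, 0.3262]
eef_rot: [0.001, 0.875, -0.485, -0.0]
ft_force: [-0.1, -0.2, -0.3]
opening: 0.0455
grasp_force: 0.0
```

Call:
play_rows(
  travel=[
    [0,0,0],
    [0,0,0],
    [0,0,0],
    [0,0,0],
    [0,0,0],
    [0,0,0],
  ],
  turn=[
    [0,0,0.18],
    [0,0,0.36],
    [0,0,0.54],
    [0,0,0.72],
    [0,0,0.79],
    [0,0,0.79],
  ],
  hand=[0.06,0.06,0.06,0.06,0.06,0.06],
)

```text
t: 9.85
position: [0.5836, -0.1431, 0.3264]
eef_rot: [-0.0, -0.624, 0.782, -0.0]
ft_force: [0.1, 0.9, -0.4]
opening: 0.0453
grasp_force: 0.0
```

Run:
```python
from st import *
print(rel([.584,-.143,.186],YAW-np.pi/2,o),o['opening'])
print(proj("wrist",[[.632,-.154,.157],[.584,-.143,.197]],o))
s=(im.max(2)<45).astype(np.uint8)
cv2.imwrite("pics/w4.png",im[:,:,::-1])
```

```text
9.85 [ 0.5836 -0.1431  0.3264] [ 0.09  0.07  0.26  0.   -1.77 -0.32] tool force [-0.85  0.11  0.43] yaw -1.795
(array([ -0.4,  -0.5, 140.4]), array([ 0.   , -0.001,  0.001])) 0.045322179588087125
[[206.77263194 177.54486819]
 [251.31607354 188.65166051]]
```

View pics/w4.png

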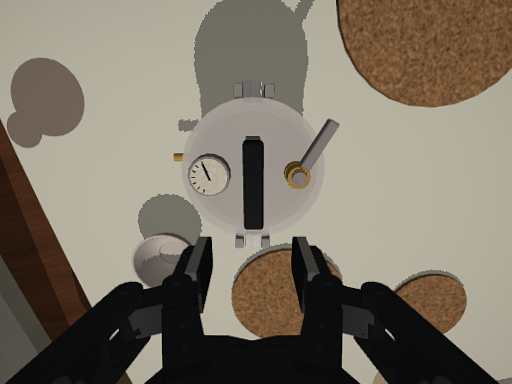

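The handle is centred at (253,184) between the open jaws and the lever points to (335,123). The needle has nearly run down. I'll descend slowly.

Call:
play_rows(
  travel=[
    [0,0,40],
    [0,0,80],
    [0,0,110],
    [0,0,125],
    [0,0,133],
    [0,0,138],
    [0,0,140],
    [0,0,140],
    [0,0,140],
  ],
  turn=[
    [0,0,0],
    [0,0,0],
    [0,0,0],
    [0,0,0],
    [0,0,0],
    [0,0,0],
    [0,0,0],
    [0,0,0],
    [0,0,0],
  ],
  hand=[0.06,0.06,0.06,0.06,0.06,0.06,0.06,0.06,0.06],
)

```text
t: 11.02
position: [0.5839, -0.1429, 0.1873]
eef_rot: [0.0, -0.624, 0.782, -0.0]
ft_force: [0.4, -0.1, 0.2]
opening: 0.0454
grasp_force: 0.0
```

Run:
```python
from st import *
print(o['position'],o['opening'])
s=proj("wrist",[[.632,-.154,.157]],o)[0];print(s)
x,y=np.int32(s);c=im[max(0,y-60):y+60,max(0,x-60):x+60,::-1]
w=pickle.load(open("w1.pkl","rb"))[1][90:135,223:270,::-1]
full=cv2.resize(im[:,:,::-1],(533,400))
cv2.imwrite("pics/w5.png",np.hstack([full,cv2.copyMakeBorder(cv2.resize(w,(250,200)),0,200,0,0,0)]))
```

```text
11.025 [ 0.5839 -0.1429  0.1873] [ 0.09  0.04 -0.02  0.   -1.51 -0.32] tool force [ 0.01 -0.39 -0.16] yaw -1.795
[ 0.58393157 -0.14294723  0.18730881] 0.04536469417986324
[174.12093622 235.68074069]
```

View pics/w5.png

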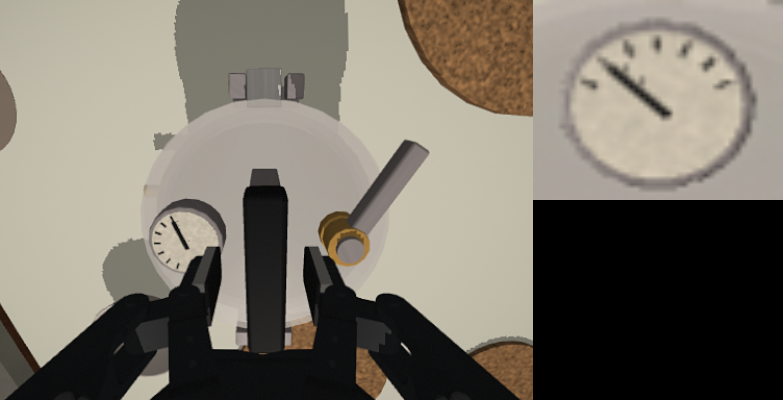

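The needle points at the last tick, around (172,218), and hasn't moved since the previous shot, so the vacuum is gone. I'm gripping the handle.

Call:
play_rows(
  travel=[
    [0,0,0],
    [0,0,0],
    [0,0,0],
    [0,0,0],
    [0,0,0],
    [0,0,0],
  ],
  turn=[
    [0,0,0],
    [0,0,0],
    [0,0,0],
    [0,0,0],
    [0,0,0],
    [0,0,0],
  ],
  hand=[-1,-1,-1,-1,-1,-1],
  force=70,
)

```text
t: 11.82
position: [0.5833, -0.1427, 0.1872]
eef_rot: [-0.0, -0.624, 0.782, 0.0]
ft_force: [-4.5, 2.6, 3.4]
opening: 0.0189
grasp_force: 71.6
```

Call:
play_rows(
  travel=[
    [0,0,-3],
    [0,0,-6],
    [0,0,-10],
    [0,0,-15],
    [0,0,-20],
    [0,0,-25],
    [0,0,-30],
  ],
  turn=[
    [0,0,0],
    [0,0,0],
    [0,0,0],
    [0,0,0],
    [0,0,0],
    [0,0,0],
    [0,0,0],
  ],
  hand=[-1,-1,-1,-1,-1,-1,-1],
)

```text
t: 12.7
position: [0.5838, -0.1429, 0.2173]
eef_rot: [0.0, -0.624, 0.782, -0.0]
ft_force: [0.0, 0.3, -7.7]
opening: 0.0187
grasp_force: 69.9
```

Call:
play_rows(
  travel=[
    [0,0,-25],
    [0,0,-60],
    [0,0,-100],
    [-20,5,-113],
    [-50,12,-113],
    [-85,20,-113],
    [-120,29,-113],
    [-155,38,-113],
    [-190,46,-113],
    [-225,54,-113],
  ],
  turn=[
    [0,0,0],
    [0,0,0],
    [0,0,0],
    [0,0,0],
    [0,0,0],
    [0,0,0],
    [0,0,0],
    [0,0,0],
    [0,0,0],
    [0,0,0],
  ],
  hand=[-1,-1,-1,-1,-1,-1,-1,-1,-1,-1],
)

```text
t: 13.95
position: [0.5805, 0.0905, 0.3291]
eef_rot: [-0.0, -0.624, 0.781, 0.0]
ft_force: [0.1, -0.2, -7.9]
opening: 0.0186
grasp_force: 69.9
```

Call:
play_rows(
  travel=[
    [-25,7,0],
    [-45,11,0],
    [-57,14,0],
    [-60,15,10],
    [-60,15,40],
    [-60,15,75],
    [-60,15,110],
    [-60,15,140],
    [-60,15,160],
    [-60,15,170],
  ],
  turn=[
    [0,0,0],
    [0,0,0],
    [0,0,0],
    [0,0,0],
    [0,0,0],
    [0,0,0],
    [0,0,0],
    [0,0,0],
    [0,0,0],
    [0,0,0],
  ],
  hand=[-1,-1,-1,-1,-1,-1,-1,-1,-1,-1],
)

```text
t: 15.2
position: [0.5795, 0.1496, 0.1584]
eef_rot: [-0.001, -0.623, 0.782, 0.0]
ft_force: [-0.3, -0.4, -8.0]
opening: 0.0186
grasp_force: 69.9
```

Run:
```python
from st import *
print(rel([.580,.150,.0853],YAW-np.pi/2,o),o['opening'],o['grasp_force'],o['eef_rot'])
im,d=cams.capture("scene");a=im[150:300,180:440,::-1]
cv2.imwrite("pics/s6.png",cv2.resize(a,(780,450),interpolation=cv2.INTER_CUBIC))
```

```text
15.2 [0.5795 0.1496 0.1584] [ 0.59  0.04 -0.07  0.   -1.46 -0.81] tool force [0.41 0.17 7.96] yaw -1.795
(array([-0.6, -0.5, 73.1]), array([ 0.001, -0.001,  0.   ])) 0.0185556511993076 69.88692998886108 [-8.05986057e-04 -6.23408271e-01  7.81896079e-01  2.14025314e-05]
```

View pics/s6.png

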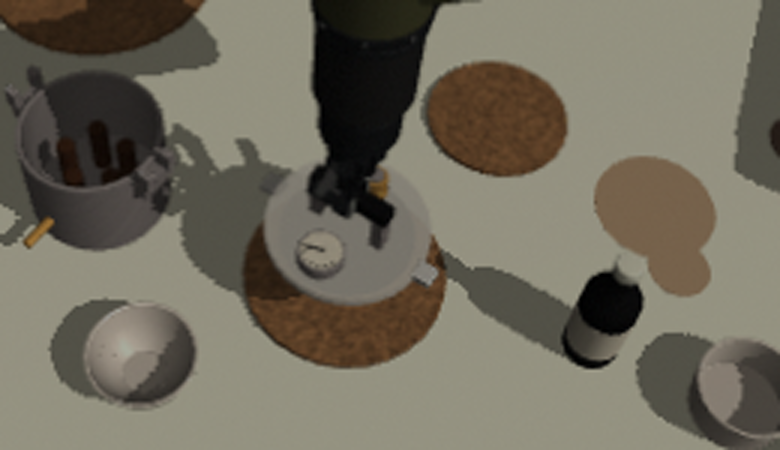

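The lid is level and held above the middle board, at (345,230) against the board centre of about (345,290), which fits its height of 73 mm. I'm lowering it.

Call:
play_rows(
  travel=[
    [0,0,18],
    [0,0,36],
    [0,0,50],
    [0,0,60],
    [0,0,65],
    [0,0,68],
    [0,0,70],
    [0,0,71],
    [0,0,72],
    [0,0,72],
  ],
  turn=[
    [0,0,0],
    [0,0,0],
    [0,0,0],
    [0,0,0],
    [0,0,0],
    [0,0,0],
    [0,0,0],
    [0,0,0],
    [0,0,0],
    [0,0,0],
  ],
  hand=[-1,-1,-1,-1,-1,-1,-1,-1,-1,-1],
)

```text
t: 16.55
position: [0.5798, 0.1503, 0.0878]
eef_rot: [0.0, -0.624, 0.782, -0.0]
ft_force: [-0.4, -0.2, -8.5]
opening: 0.0186
grasp_force: 69.9
```

Call:
play_rows(
  travel=[
    [0,0,0.5],
    [0,0,1],
    [0,0,1],
  ],
  turn=[
    [0,0,0],
    [0,0,0],
    [0,0,0],
  ],
  hand=[-1,-1,-1],
)

```text
t: 16.92
position: [0.5797, 0.1503, 0.0867]
eef_rot: [-0.0, -0.624, 0.782, -0.0]
ft_force: [-0.1, -0.4, -8.2]
opening: 0.0189
grasp_force: 69.9
```

Still carrying the weight, so I'll go a little lower.

Call:
play_rows(
  travel=[
    [0,0,0.7],
    [0,0,1.5],
    [0,0,1.5],
  ],
  turn=[
    [0,0,0],
    [0,0,0],
    [0,0,0],
  ],
  hand=[-1,-1,-1],
)

```text
t: 17.3
position: [0.5798, 0.1503, 0.0853]
eef_rot: [0.0, -0.624, 0.782, -0.0]
ft_force: [0.3, 1.0, -7.8]
opening: 0.0193
grasp_force: 70.0
```

Call:
play_rows(
  travel=[
    [0,0,0.7],
    [0,0,1.2],
    [0,0,1.2],
  ],
  turn=[
    [0,0,0],
    [0,0,0],
    [0,0,0],
  ],
  hand=[-1,-1,-1],
)

```text
t: 17.68
position: [0.5799, 0.1503, 0.0852]
eef_rot: [0.0, -0.624, 0.782, -0.0]
ft_force: [-6.2, 0.2, 1.5]
opening: 0.0187
grasp_force: 71.2
```

Contact made. I'm releasing and rising.

Call:
play_rows(
  travel=[
    [0,0,0],
    [0,0,0],
    [0,0,0],
    [0,0,-5],
    [0,0,-20],
    [0,0,-60],
    [0,0,-120],
    [0,0,-180],
    [0,0,-200],
    [0,0,-200],
  ],
  turn=[
    [0,0,0],
    [0,0,0],
    [0,0,0],
    [0,0,0],
    [0,0,0],
    [0,0,0],
    [0,0,0],
    [0,0,0],
    [0,0,0],
    [0,0,0],
  ],
  hand=[0.06,0.06,0.06,0.06,0.06,0.06,0.06,0.06,0.06,0.06],
)

```text
t: 18.92
position: [0.5804, 0.1504, 0.2875]
eef_rot: [0.003, -0.624, 0.782, -0.001]
ft_force: [-0.2, -0.6, -0.6]
opening: 0.0451
grasp_force: 0.0
```

Run:
```python
from st import *
X=cloud("wrist",d,o)
g=(abs(X[:,:,2]-.095)<.006)&(im.max(2)<50)&(np.hypot(X[:,:,0]-.58,X[:,:,1]-.15)<.1)
print("handle",g.sum(),np.median(X[g],0)); P=(X[g][:,:2]*1000).astype(np.float32);print(cv2.minAreaRect(P))
g=(abs(X[:,:,2]-.032)<.008)&(np.hypot(X[:,:,0]-.58,X[:,:,1]-.15)<.08);A=X[g]
c=np.linalg.lstsq(np.c_[A[:,:2],np.ones(len(A))],A[:,2],rcond=None)[0];print("tilt",c)
cv2.imwrite("pics/w7.png",im[:,:,::-1])
```

```text
18.925 [0.5804 0.1504 0.2875] [ 0.59  0.04  0.16  0.   -1.69 -0.81] tool force [0.59 0.08 0.6 ] yaw -1.795
handle 1176 [0.57928542 0.14588738 0.09450322]
((579.6649169921875, 149.33209228515625), (88.85993194580078, 18.632709503173828), 76.82636260986328)
tilt [ 0.0003997  -0.00031732  0.03150212]
```

View pics/w7.png

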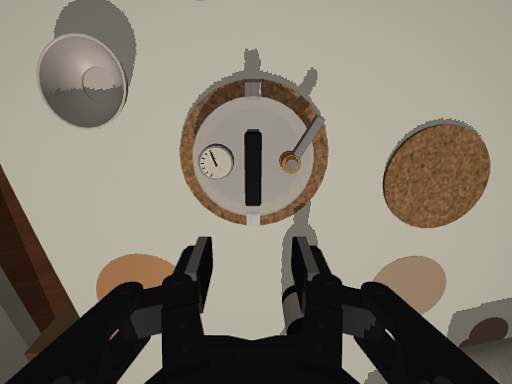

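The lid lies flat and centred on the middle board, with its handle at (253,168) and the needle still at zero vacuum. The handle is at (0.580, 0.149), with its top at z 0.095, and the lid shows no tilt.

```bash
python3 -c "
from plant import r
print(r.sign_off())"
```

```text
the job is handed in; nothing more can be done
None
```

The job is handed in: the pot was vented until the gauge read no vacuum, then the lid was lifted off and set flat within about 2 mm of the middle cork board's centre. I overran the lever's stop slightly, to about 30 N against the 40 N limit.

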